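Unpin the belt tensioner, draw its sprung pulley out to the marker and hold

ROBOT

A 7-joint arm with a two-finger parallel gripper is mounted at the origin on the work surface. World frame = base frame: x ahead of the robot, y to its left, z up, the work surface at z = 0. Lengths are in m, angles in rad, forces in N, time in s.
With the tool pointing down it reaches from about 0.4 to 0.85 m from the base axis. Payload 6.9 kg.
Tool frame: the origin (TCP) lies midway between the tips of the shut fingers; the grasp point (between the pads) lies behind it (ctrl.pinch_z is the z of the grasp point in the tool frame, in m); z points along the fingers, y is the line along which they close (so a half turn about z gives the same grasp; the last joint's range is limited). The gripper opens to 85 mm and grips with 20 to 120 N. Pads are 22 mm wide; open, the fingers measure 114 mm over their backs; the gripper's body (76 mm by 85 mm) begins 54 mm behind the grasp point. The pads swing forward as they close: fully open they stand 13 mm farther back than shut.
Start: joints at [-1.216, 0.507, -0.238, 1.5, 0.126, 1.149, -0.155], TCP at [0.155, 0.606, 0.231] pointing down, gripper open.
Joint ranges: [-3.08, 3.08], [-0.24, 2.05], [-1.43, 1.35], [0, 2.5], [-1.52, 4.66], [0.17, 1.96], [-2.89, 2.89]. Speed limits (rad/s): [2.39, 2.39, 3.14, 3.14, 3.14, 3.14, 3.14].

INTERFACE

Orientations are given as a unit quaternion [w, x, y, z].
In Python, from station import ctrl, get_state, vision, ticket, models gives the robot as it stands. Calls block until the motion is done:
- ctrl.movep(position, orientation): joint-space move of the TCP to a pose.
- ctrl.movel(position, frame=None, max_speed=0.15): straight line of the TCP; frame=None keeps the orientation; max_speed is the mean speed in m/s.
- ctrl.set_joints(angles): joint-space move.
- ctrl.ungrasp() and ctrl.close_gripper(force=None): open the fingers fully, or close them until they stop; force is the grip in N (None keeps the last).
- ctrl.pause(seconds).
- ctrl.ik(position, orientation): joint angles nearest the present ones, or None.
- get_state(): the state.
- vision.grab_frame(name): name is "side" or "top"; returns (picture, depth): 400x640x3 uint8, blue, green, red; 400x640 float32, m along the optical axis (not along the pixel's ray), 0 where there is no reading.
- vision.camera_info(name): a dict with "mtx" (3x3 intrinsics, pixels), "dist_coeffs" ([k1, k2, p1, p2, k3] as OpenCV has them; the pictures are not rectified), "R" (3x3) and "t" (3): a world point X has camera coordinates R X + t. Camera axes: x right, y down, z forward; pixel columns grow to the right and rows downward; lengths in m; the calibration is good to about 2 mm. A picture is of the moment at which its call begins. camera_info takes no time and is no camera call.
A pose or a line that the arm cannot do raises ctrl.Unreachable and nothing moves.
- ticket.close_job(): hands the job in; it is judged then, once.
Trained networks look in the newest picture that a camera, given by its name, has taken for a name from the list of things; names that differ only in an ending like _2 or _b are one class to them, and where a whole thing is asked for, a point or a joint stands for the part that bears it (a point fixed in the world has none). Each returns a list of dicts, best first, with "p" (0 to 1); they miss things now and then, are a little off and sometimes report something else, mostly with a low value. They report only what shows in the picture. A call takes as long as a camera call. They do not tell look-alikes from the thing itself.
- models.recognise(camera, target): "point" ([column, row] in pixels, amid what is visible of it).
- models.masks_of(camera, target): "mask" (400x640 bool, what is visible of it) and "point" ([column, row] in pixels, amid what is visible of it).
The state is a dict: "time": time; "qpos": joint angles; "qd": joint speeds; "tau": joint torques, N m; "tcp_pos": TCP position; "eef_rot": TCP orientation; "contact_force": force on the tool from outside, world axes, zero at the start; "wrist_torque": the same for the moment, N m; "width": finger opening in m; "gripper_force": force on a finger pad.
Only numpy, scipy, OpenCV 4.12 (cv2) and the standard library are available. Lean on these libraries where they do the work, as an engineer would, in place of code of your own. Each camera call takes 0.05 s, during which the arm holds its last target. There are 200 camera calls.

TASK

The belt tensioner of this sliding-door drive is still locked for transport: pull its red locking pin up out of its lug and put it in the blue parts tray. Then take the pulley yoke and draw it out against the spring until its black pointer stands at the red marker on the scale, without stretching it far past, and finish holding it there so that I can lay the belt on. Leave the marker and the other parts where they are.

Things in the scene. Friction and masses are not known exactly. Their poses are not given: they have to be found in the camera images.
- tensioner: Belt tensioner, screwed down: zinc plate 370 x 130 x 4 mm, aluminium barrel (34 mm diameter, axis 44 mm up) in two saddles 62 mm high, ending at x = -5 mm. Origin on the table under the barrel's axis, 15 mm short of the plate's middle; x points the way the sprung rod (14 mm) comes out, y to the side with the white scale, z up. The rod carries the yoke with the pulley.
- rod (a joint): How far the rod is drawn out of the barrel, in m: 0 is home (the spring keeps it there), the stop is at 0.095. The pull needed is about 6 N at 0, 12 N at 0.05 and 14.4 N at 0.07, plus 0.5 N of friction; let go, it runs back home.
- marker (a joint): Where the red marker stands on the scale, in m: the rod extension (same measure as rod) at which the pointer is exactly at the marker's middle. Between 0.03 and 0.075. The marker slides stiffly (3 N) and is not to be shifted.
- yoke: Grey yoke on the rod's end. Origin and axes are the tensioner's at home and shift along x with the rod. Its neck, the place to hold, is a block 45 mm long (x 30 to 75 mm), 28 mm wide, 18 to 68 mm above the table. Beyond it a fork (top 61 mm high) holds the toothed pulley, 57 mm diameter, upright axle at x = 110 mm. A lug on the -y side (x 36 to 64, out to y = -62, 22 to 28 mm high) has the pin hole.
- yoke_grip (a point): Middle of the yoke's neck seen from above, 52 mm above the table, 16 mm below the neck's top; axes as the tensioner's. Grip it across y (28 mm wide). Under the fingers' places the lug on the -y side is 28 mm high, pointer and marker on the +y side up to 22 mm.
- pointer_tip (a point): Tip of the thin black pointer on the yoke's +y side, 20 mm above the table, at yoke x = 45, y = 44 mm; axes as the tensioner's.
- marker_line (a point): Middle of the red marker's edge beside the pointer's path (1 mm further out in y than the pointer's tip); the marker is 10 mm wide along the scale, which runs along the tensioner's x; axes as the tensioner's.
- pin_grip (a point): Middle of the locking pin's red ribbed head (upright cylinder, 22 mm diameter, 38 mm high), 47 mm above the table. The head stands on the yoke's lug at tensioner x = 50, y = -46 mm, 21 mm clear of the neck; under it a 10 mm steel shank goes 20 mm down, a loose fit, through the lug into a block on the plate. While it is in, the yoke cannot be drawn out. Pin about 50 g.
- pin: The whole locking pin, 58 mm long; its origin is the shank's lower end, 39 mm below the head's middle, z along it to the head.
- tray: The blue parts tray, fast to the table, to the left or the right of the tensioner: open box 150 (its x) x 120 (its y) x 35 mm high, walls and floor 4 to 5 mm. Origin under its middle on the table, z up.
- socket: A cream wall socket on a metal strip, 66 x 66 x 44 mm, loose; origin under its middle. Not to be moved.
- hexkey: A red L-shaped hex key, 10 mm thick, 200 mm long (its y), with a 55 mm leg, loose, lying between robot and tensioner; origin under the middle of the long arm. Not to be moved.
- bracket: A cream plastic bracket with a ring, 80 x 150 mm, 22 mm high, loose, at the far left; origin under its middle. Not to be moved.
Things that resemble listed ones, but are neither listed nor needed, are in the scene too. Of the things that look like the tray, the largest one is meant.

How it is judged:
On the way, in this order (a step that is already met when the one before it is completed fails the run):
1. the locking pin is out and released at rest in the blue tray (x of pin_grip in the frame of tray between -0.071 and 0.071 m and y of pin_grip in the frame of tray between -0.056 and 0.056 m and z of pin_grip in the frame of tray between 0 and 0.05 m and contact force between the fingers and pin below 0.1 N and linear speed of pin below 0.05 m/s), for 0.2 s.
2. the yoke is held by the fingers with its pointer at the red marker (x of pointer_tip in the frame of marker_line between -0.005 and 0.005 m and contact force between the fingers and yoke above 3 N), for 0.3 s.
At the end, for the whole second after the job is handed in: Fingers hold the yoke still (over 3 N on it), pointer within 5 mm of the red marker's middle along the scale; the pin is at rest, released, in the blue tray (head's middle inside the walls, under 50 mm high); marker within 4 mm, socket, hex key and bracket within 20 mm of where they were (all of step 1 and all of step 2 and velocity of joint rod between -0.01 and 0.01 m/s and distance of marker_line from where it was at the start of the episode below 0.004 m and distance of each of socket, hexkey, bracket from where it was at the start of the episode below 0.02 m); the arm keeps its last pose, push and grip.
It fails at once if the spring is stretched more than 15 mm past the marker (x of pointer_tip in the frame of marker_line above 0.015 m).
It fails at once if the red marker is shifted by more than 6 mm (distance of marker_line from where it was at the start of the episode above 0.006 m).
It fails at once if the socket, hex key or bracket is moved by more than 20 mm (distance of any of socket, hexkey, bracket from where it was at the start of the episode above 0.02 m).
It also fails if it takes over 64 s, if anything falls off the work surface, if the arm or the gripper's body presses on something with over 40 N, if the wrist force passes 120 N, or if a joint passes its speed limit or range.

## Working session

There is one attempt and no reset: what is moved stays moved. The work goes in short steps, each a Python script; the robot and the scene stay as the last script left them, time stands still between calls to the robot, and variables do not carry over. Pictures are saved under pics/ and viewed, at most 10 in all, crops included, and the job is handed in when it is done.

```bash
mkdir -p pics; ls; cat > h.py <<'E'
import numpy as np, cv2
from station import ctrl, get_state, vision, ticket, models
def px2w(cam,uv,z=None,depth=None):
    c=vision.camera_info(cam); K=np.array(c["mtx"],float);D=np.array(c["dist_coeffs"],float);R=np.array(c["R"]);t=np.array(c["t"])
    uv=np.asarray(uv,float).reshape(-1,1,2)
    n=cv2.undistortPoints(uv,K,D).reshape(-1,2); ray=np.c_[n,np.ones(len(n))]
    o=-R.T@t; d=ray@R
    if depth is not None: return o+d*np.asarray(depth).reshape(-1,1)
    return o+d*((z-o[2])/d[:,2])[:,None]
def w2px(cam,X):
    c=vision.camera_info(cam)
    return cv2.projectPoints(np.asarray(X,float).reshape(-1,3),cv2.Rodrigues(np.array(c["R"],float))[0],np.array(c["t"],float),np.array(c["mtx"],float),np.array(c["dist_coeffs"],float))[0].reshape(-1,2)
E
python3 - <<'E'
from h import *
ims=[]
for cam in("top","side"):
    im,d=vision.grab_frame(cam); np.savez(f"pics/{cam}0.npz",im=im,d=d); ims.append(im)
    cv2.imwrite(f"pics/{cam}0.png",im)
    for n in ("tensioner","yoke_grip","yoke","pointer_tip","marker_line","marker","pin_grip","pin","tray","socket","hexkey","bracket"):
        r=models.masks_of(cam,n)
        for q in r[:3]:
            m=q["mask"]; u,v=map(int,q["point"]); dd=d[m&(d>0)]
            ys,xs=np.nonzero(m); P=px2w(cam,np.c_[xs,ys],depth=d[ys,xs])[d[ys,xs]>0]
            print(cam,n,round(q["p"],2),np.round(q["point"]),m.sum(),np.round(np.median(P,0),3) if len(P) else None, np.round(np.ptp(P,0),2) if len(P) else None)
E
```

```text
pics
top tensioner 0.8 [281. 163.] 5219 [0.613 0.027 0.006] [0.38 0.23 0.08]
top yoke_grip 0.84 [283. 181.] 647 [0.555 0.011 0.057] [0.13 0.08 0.07]
top yoke_grip 0.48 [257. 252.] 326 [0.372 0.088 0.009] [0.07 0.19 0.02]
top yoke_grip 0.25 [282. 168.] 5372 [0.609 0.029 0.006] [0.39 0.24 0.08]
top yoke 0.75 [284. 182.] 679 [0.557 0.011 0.056] [0.13 0.1  0.07]
top pointer_tip 0.65 [283. 182.] 681 [0.553 0.011 0.056] [0.13 0.08 0.07]
top pin_grip 0.42 [263. 177.] 75 [0.568 0.061 0.064] [0.03 0.02 0.05]
top pin_grip 0.18 [284. 180.] 686 [0.557 0.011 0.056] [0.14 0.1  0.07]
top pin 0.71 [282. 184.] 660 [0.553 0.011 0.056] [0.13 0.1  0.07]
top tray 0.81 [354. 198.] 1146 [ 0.516 -0.192  0.004] [0.14 0.12 0.04]
top tray 0.76 [483. 228.] 1230 [ 0.433 -0.565  0.004] [0.13 0.12 0.04]
top tray 0.57 [420. 216.] 2365 [ 0.467 -0.38   0.005] [0.18 0.16 0.05]
top socket 0.89 [156. 206.] 691 [0.503 0.387 0.043] [0.09 0.09 0.05]
top hexkey 0.58 [260. 246.] 302 [0.372 0.082 0.01 ] [0.07 0.19 0.02]
top hexkey 0.21 [284. 167.] 5111 [0.613 0.027 0.006] [0.38 0.24 0.08]
top bracket 0.57 [176. 153.] 912 [0.6
[... 190 characters left out ...]
r_tip 0.75 [306. 218.] 734 [0.562 0.022 0.05 ] [0.14 0.2  0.07]
side pointer_tip 0.62 [297. 333.] 1338 [0.501 0.409 0.042] [0.1  0.08 0.05]
side pin_grip 0.4 [300. 226.] 88 [0.569 0.071 0.054] [0.02 0.02 0.04]
side pin 0.4 [301. 224.] 108 [0.571 0.07  0.049] [0.03 0.04 0.04]
side tray 0.97 [334. 196.] 576 [ 0.514 -0.197  0.007] [0.13 0.13 0.03]
side tray 0.91 [354. 166.] 877 [ 0.464 -0.39   0.013] [0.17 0.19 0.04]
side tray 0.9 [367. 152.] 333 [ 0.433 -0.57   0.01 ] [0.12 0.12 0.03]
side socket 0.96 [296. 330.] 1483 [0.501 0.407 0.041] [0.1  0.12 0.05]
side hexkey 0.66 [371. 268.] 173 [0.359 0.156 0.008] [0.07 0.19 0.01]
side bracket 0.92 [235. 313.] 1276 [0.661 0.372 0.015] [0.08 0.16 0.03]
```

View pics/top0.png

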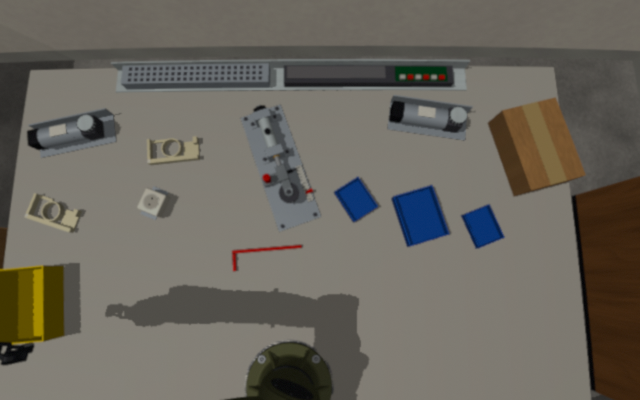

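View pics/side0.png

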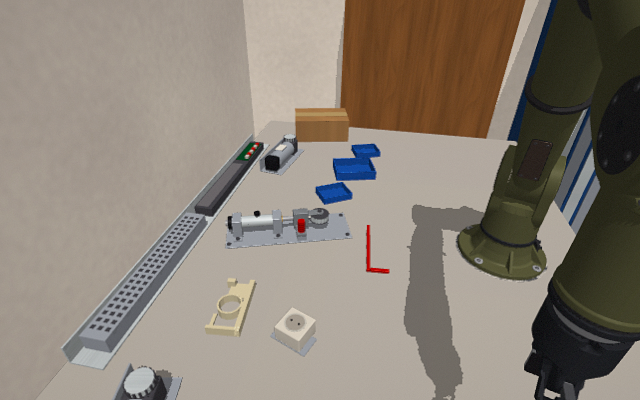

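Top picture: the tensioner runs from the barrel end (262,110) to the pulley (289,190), with its x towards the robot. The pin's red head is at (267,178) and the red marker on the scale at (310,191). There are three blue trays, at (354,198), (420,216) and (483,228). The middle one has the largest mask (2365 px, against about 1200 px for each of the others), so it is the one meant. I'll check this in an enlarged crop.

```bash
cat >> h.py <<'E'
def rect(cam,mask,d,zlo,zhi):
    ys,xs=np.nonzero(mask&(d>0)); P=px2w(cam,np.c_[xs,ys],depth=d[ys,xs])
    P=P[(P[:,2]>zlo)&(P[:,2]<zhi)]
    return cv2.minAreaRect(P[:,:2].astype(np.float32)*1000),P
E
python3 - <<'E'
from h import *
im,d=vision.grab_frame("top")
T=models.masks_of("top","tensioner")[0]["mask"]
print("plate",rect("top",T,d,-.003,.012)[0])
for q in models.masks_of("top","tray")[:3]:
    print("tray",q["point"],rect("top",q["mask"],d,-.01,.06)[0])
    m=q["mask"].astype(np.uint8); c=max(cv2.findContours(m,0,1)[0],key=cv2.contourArea).reshape(-1,2)
    print("  rim",cv2.minAreaRect((px2w("top",c,z=.035)[:,:2]*1000).astype(np.float32)))
hsv=cv2.cvtColor(im,cv2.COLOR_BGR2HSV); red=((hsv[...,0]<8)|(hsv[...,0]>172))&(hsv[...,1]>150)&(hsv[...,2]>70)
n,l,s,c=cv2.connectedComponentsWithStats(red.astype(np.uint8))
for i in range(1,n):
    if 240<c[i][0]<330 and 100<c[i][1]<230: print("red",s[i],c[i],px2w("top",c[i],z=.066)[0],px2w("top",c[i],z=.018)[0])
im2,d2=vision.grab_frame("side")
hsv=cv2.cvtColor(im2,cv2.COLOR_BGR2HSV); red=((hsv[...,0]<8)|(hsv[...,0]>172))&(hsv[...,1]>150)&(hsv[...,2]>70)
n,l,s,c=cv2.connectedComponentsWithStats(red.astype(np.uint8))
for i in range(1,n):
    if 220<c[i][0]<355 and 190<c[i][1]<250:
        print("sred",s[i],c[i],px2w("side",c[i],z=.047)[0],px2w("side",c[i],z=.018)[0])
a=cv2.resize(im[95:245,235:455],None,fx=3.6,fy=3.6,interpolation=cv2.INTER_CUBIC)
cv2.imwrite("pics/crop1.png",a)
print(get_state()["time"],ctrl.pinch_z)
E
```

```text
plate ((621.6515502929688, 31.95819091796875), (374.6831359863281, 132.3736572265625), 19.463581085205078)
tray [418.6, 216.0] ((468.5826416015625, -381.8524169921875), (155.72955322265625, 136.81817626953125), 17.252763748168945)
  rim ((463.9690246582031, -373.2117919921875), (151.37347412109375, 130.71585083007812), 16.385038375854492)
tray [483.5, 225.9] ((434.201904296875, -566.9385986328125), (110.92657470703125, 98.83134460449219), 21.955331802368164)
  rim ((430.71490478515625, -551.964111328125), (107.93002319335938, 93.7148666381836), 20.66564178466797)
tray [356.5, 200.5] ((514.85107421875, -191.26864624023438), (104.73934936523438, 83.24307250976562), 32.304439544677734)
  rim ((511.9027404785156, -189.38778686523438), (104.26522064208984, 84.630615234375), 32.01202392578125)
red [263 174   8   8  47] [266.23404255 177.55319149] [0.5674878  0.06036823 0.066     ] [0.5786136  0.06655955 0.018     ]
red [306 189   7   4  19] [309.10526316 190.63157895] [ 0.52954303 -0.05948805  0.066     ] [ 0.53897328 -0.05865251  0.018     ]
sred [298 219   7  14  92] [300.93478261 225.22826087] [0.57152749 0.06196312 0.047     ] [0.58067567 0.02468618 0.018     ]
1.5 -0.0187
```

View pics/crop1.png

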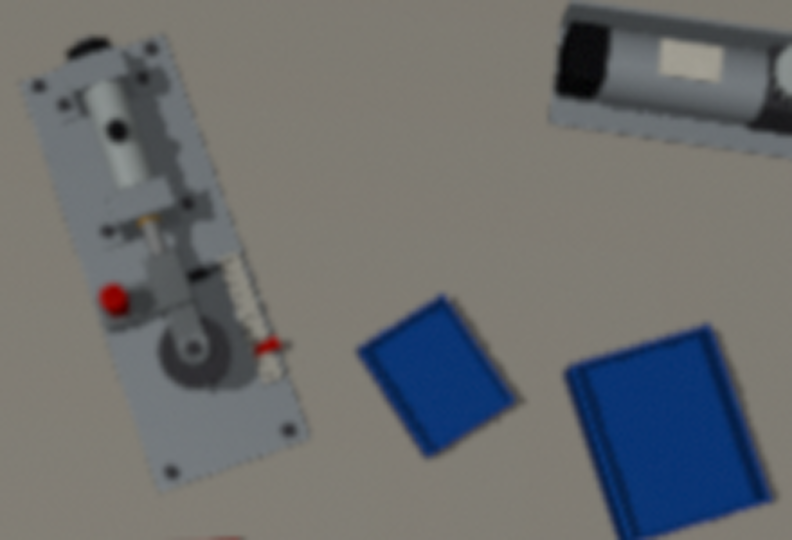

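Crop: the tray on the right, at (420,216), is clearly larger than the one at (356,200), so it is the tray. The red pin head is at crop (115,299), the black pointer at (205,270) and the red marker at (268,347). Next I refine the pose with the plate corners and the pin, then move above the pin.

```bash
python3 - <<'E'
from h import *
from scipy.optimize import least_squares
c=np.array([[22,82],[162,35],[310,437],[160,490]],float); px=(c+.5)/3.6-.5+[235,95]
W=px2w("top",px,z=.004)[:,:2]; print("corners",np.round(W,4).tolist())
loc=np.array([[-170,-65],[-170,65],[200,65],[200,-65]])/1000
def tf(p,L): 
    L=np.atleast_2d(L);c,s=np.cos(p[2]),np.sin(p[2]); return np.c_[p[0]+c*L[:,0]-s*L[:,1],p[1]+s*L[:,0]+c*L[:,1]]
r=least_squares(lambda p:(tf(p,loc)-W).ravel(),[.636,.037,np.pi+.34]); p=r.x
print("pose",p,np.degrees(p[2]),np.round(r.fun*1000,1),"pin",tf(p,[.05,-.046]))
for nm in("top","side"):
    f=np.load(f"pics/{nm}0.npz"); d=f["d"]; print(nm,"cam at",(-np.array(vision.camera_info(nm)["R"]).T@np.array(vision.camera_info(nm)["t"])))
# side plate
im,d=vision.grab_frame("side")
# pin from silhouettes
a=np.linspace(0,2*np.pi,40)
def cen(cam,xy):
    P=np.vstack([np.c_[xy[0]+.011*np.cos(a),xy[1]+.011*np.sin(a),np.full(40,z)] for z in(.028,.066)])
    h=cv2.convexHull(w2px(cam,P).astype(np.float32)); m=cv2.moments(h); return np.array([m["m10"],m["m01"]])/m["m00"]
pins={}
for cams in(["top"],["side"],["top","side"]):
    obs={"top":[266.23,177.55],"side":[300.93,225.23]}
    s=least_squares(lambda q:np.concatenate([cen(k,q)-obs[k] for k in cams]),[.571,.062],diff_step=1e-3); print("pin",cams,s.x,s.fun)
f=np.load("pics/top0.npz"); im=f["im"].astype(float)
red=np.clip(im[...,2]-np.maximum(im[...,1],im[...,0])-25,0,None)
def wc(w,x0,x1,y0,y1):
    ys,xs=np.mgrid[y0:y1,x0:x1]; w=w[y0:y1,x0:x1]; return np.array([(w*xs).sum(),(w*ys).sum()])/w.sum()
mk=wc(red,302,318,185,197); 
c_,s_=np.cos(p[2]),np.sin(p[2])
inv=lambda X:((np.atleast_2d(X)[:,:2]-p[:2])@np.array([[c_,-s_],[s_,c_]]))*1000
for z in(.016,.022): print("marker",mk,z,inv(px2w("top",mk,z=z)))
pt=(np.array([[190,275],[202,272],[213,268]])+.5)/3.6-.5+[235,95]
print("pointer",inv(px2w("top",pt,z=.02)))
# neck top: crop corners
nk=(np.array([[146,262],[178,250],[192,300],[160,310]])+.5)/3.6-.5+[235,95]
print("neck",inv(px2w("top",nk,z=.068)))
print("pulley centre",inv(px2w("top",(np.array([[195,348]])+.5)/3.6-.5+[235,95],z=.061)))
np.save("pose.npy",p)
print("predicted px pointer",w2px("top",[*tf(p,[.045,.044])[0],.02]))
E
```

```text
corners [[0.7707, 0.1499], [0.8124, 0.0316], [0.4663, -0.0921], [0.4242, 0.0286]]
pose [0.63253753 0.03449535 3.48133651] 199.46588913626005 [ 0.4  2.5  2.1 -1.7 -0.7 -1.4 -1.9  0.6] pin [[0.57006622 0.06120372]]
top cam at [ 0.31850485 -0.07818656  1.14018571]
side cam at [0.37043903 0.88135728 0.68445657]
pin ['top'] [0.57162563 0.06266644] [ 5.95215056e-07 -6.08394600e-07]
pin ['side'] [0.57149295 0.06217265] [ 1.47643391e-06 -6.05359674e-09]
pin ['top', 'side'] [0.57153127 0.06252262] [ 0.04990944  0.03203169 -0.04063378  0.06978079]
marker [309.10440678 190.54915254] 0.016 [[118.64413348  56.82136528]]
marker [309.10440678 190.54915254] 0.022 [[119.79157308  56.52659004]]
pointer [[43.10268727 16.43125454]
 [44.03301625 26.42944581]
 [43.89677343 35.94475843]]
neck [[ 34.07848692 -13.08657038]
 [ 33.39462875  13.51453119]
 [ 74.93053346  10.76239982]
 [ 74.04499396 -15.14512875]]
pulley centre [[110.10263938   0.57037644]]
predicted px pointer [[296.52690923 168.52376313]]
```

```bash
cat >> h.py <<'E'
from scipy.spatial.transform import Rotation as Ro
def quat(phi):
    y=np.array([np.cos(phi),np.sin(phi),0]);z=np.array([0,0,-1.]);R=np.c_[np.cross(y,z),y,z]
    q=Ro.from_matrix(R).as_quat(); return [q[3],q[0],q[1],q[2]]
def best(pos,phi):
    q0=np.array(get_state()["qpos"]); c=[]
    for k in(-1,0,1):
        q=quat(phi+k*np.pi) ; j=ctrl.ik(pos,q)
        if j is not None: c.append((np.abs(np.array(j)-q0).max(),q))
    return min(c,key=lambda t:t[0])[1]
def st(msg=""):
    s=get_state(); print(msg,"t",round(s["time"],2),"tcp",np.round(s["tcp_pos"],4),"F",np.round(s["contact_force"],1),"w",round(s["width"],4),"gf",round(float(np.max(s["gripper_force"])),1))
YAW=np.radians(199.47)
E
python3 - <<'E'
from h import *
pin=[.5715,.0625]
q=best([*pin,.16],YAW); ctrl.movep([*pin,.16],q); st("above")
ctrl.movel([*pin,.038],max_speed=.12); st("down")
ctrl.close_gripper(30); st("closed")
ctrl.movel([*pin,.09],max_speed=.08); st("up")
im,d=vision.grab_frame("side")
cv2.imwrite("pics/s1.png",cv2.resize(im[120:280,200:420],None,fx=3,fy=3,interpolation=cv2.INTER_CUBIC))
E
```

```text
above t 3.99 tcp [0.5714 0.0641 0.16  ] F [ 0.4  0.1 -0.6] w 0.0856 gf 0.0
down t 5.16 tcp [0.572  0.0625 0.0387] F [-0.6  0.1  0.9] w 0.0853 gf 0.0
closed t 5.76 tcp [0.5716 0.0625 0.0382] F [-1.6  0.3  3.7] w 0.0211 gf 29.7
up t 6.56 tcp [0.5712 0.0625 0.0897] F [-0.3  0.9 -0.6] w 0.0213 gf 29.4
```

View pics/s1.png

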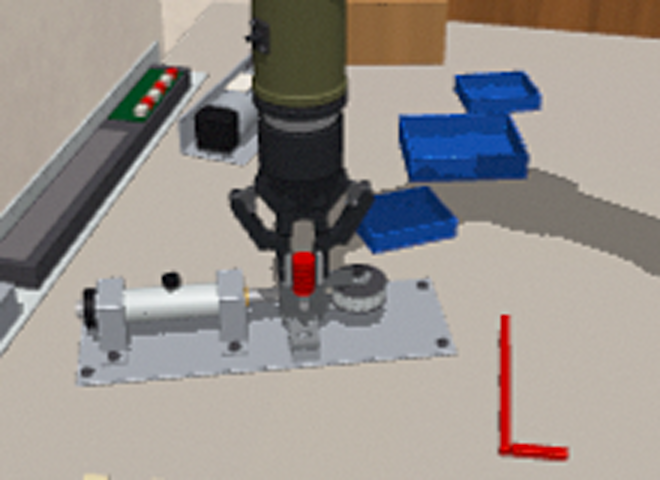

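The pin hangs in the fingers (red head at crop (303,272)) with its shank clear of the lug below it. Next it goes to the large tray, centred at about (0.466, -0.377).

```bash
python3 - <<'E'
from h import *
tr=[.466,-.377]
p=get_state()["tcp_pos"]
ctrl.movel([p[0],p[1],.16],max_speed=.2)
q=best([*tr,.16],np.radians(197)); ctrl.movep([*tr,.16],q); st("over tray")
ctrl.movel([*tr,.043],max_speed=.15); st("low")
ctrl.ungrasp(); ctrl.pause(.5); st("open")
ctrl.movel([*tr,.16],max_speed=.2); st("up")
im,d=vision.grab_frame("side"); pi=models.recognise("side","pin_grip")[:2]; print(pi,[px2w("side",a["point"],z=.017) for a in pi])
a=cv2.resize(im[100:260,250:450],None,fx=3,fy=3,interpolation=cv2.INTER_CUBIC)
# clear view of the tensioner from above: re-measure marker and pointer
im,d=vision.grab_frame("top"); np.savez("pics/top1.npz",im=im,d=d)
b=cv2.resize(im[140:240,250:350],None,fx=6,fy=6,interpolation=cv2.INTER_CUBIC)
cv2.imwrite("pics/s2.png",a); cv2.imwrite("pics/t2.png",b)
E
```

```text
over tray t 8.77 tcp [ 0.4672 -0.3754  0.1598] F [ 0.6  0.7 -0.7] w 0.0211 gf 29.4
low t 9.7 tcp [ 0.4665 -0.3773  0.0438] F [0.4 1.  0.3] w 0.0211 gf 29.4
open t 10.84 tcp [ 0.466 -0.377  0.043] F [-0.5  0.1  0.6] w 0.085 gf 0.0
up t 11.57 tcp [ 0.4656 -0.3764  0.1591] F [-0.8  0.3 -0.4] w 0.0852 gf 0.0
[] []
```

View pics/s2.png

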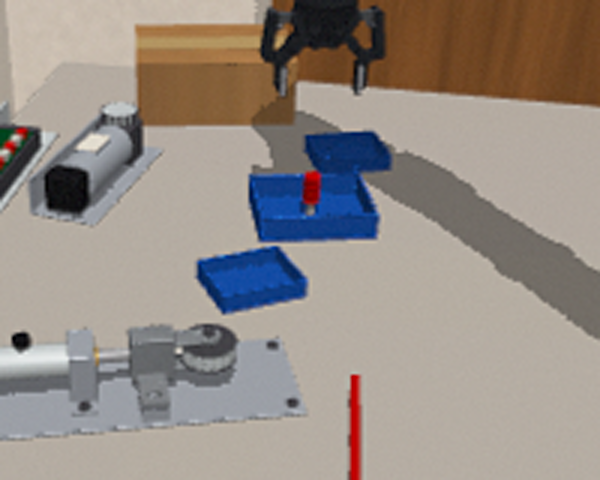

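View pics/t2.png

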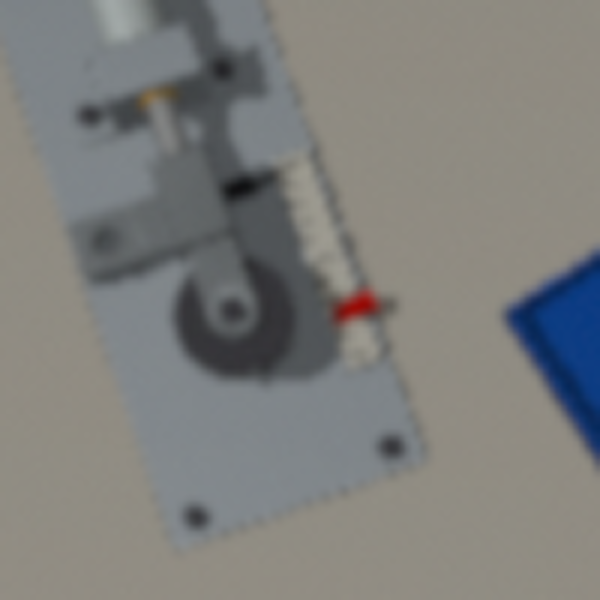

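The pin stands upright, released, in the large tray (head at crop (312,187)). Seen from above, the lug is empty, the pointer lies at crop (225–277, 190–178) and the marker is centred at about (357,307). Next I compute the travel and take hold of the neck.

```bash
cat >> h.py <<'E'
def inv(X,o=(.634,.0358)):
    X=np.atleast_2d(X)[:,:2]-o; c,s=np.cos(YAW),np.sin(YAW); return X@np.array([[c,-s],[s,c]])*1000
E
python3 - <<'E'
from h import *
f=np.load("pics/top1.npz"); im=f["im"].astype(float); d=f["d"]
cv=lambda c:(np.array(c,float)+.5)/6-.5+[250,140]
print("pointer",inv(px2w("top",cv([[228,191],[240,188],[260,183],[277,178]]),z=.02)))
red=np.clip(im[...,2]-np.maximum(im[...,1],im[...,0])-25,0,None)
ys,xs=np.nonzero(red>0); k=(xs>300)&(xs<320)&(ys>182)&(ys<200); w=red[ys,xs][k]
P=px2w("top",np.c_[xs,ys][k],depth=d[ys,xs][k]); print("marker z",np.round(np.percentile(P[:,2],[5,50,95]),4))
c=np.array([(w*xs[k]).sum(),(w*ys[k]).sum()])/w.sum()
print("marker",c,inv(px2w("top",c,z=.02)), "edge",inv(px2w("top",cv([[338,312],[375,302]]),z=.02)))
dk=(im.max(2)<45); ys,xs=np.nonzero(dk); k=(xs>284)&(xs<298)&(ys>165)&(ys<175); print("dark",k.sum(),inv(px2w("top",[xs[k].mean(),ys[k].mean()],z=.02)) if k.sum() else None)
# neck top
ys,xs=np.mgrid[150:190,265:300]; ys=ys.ravel();xs=xs.ravel(); P=px2w("top",np.c_[xs,ys],depth=d[ys,xs]); L=inv(P)
m=(P[:,2]>.062)&(P[:,2]<.075)&(L[:,0]<85)&(L[:,0]>15); print("neck top x",np.percentile(L[m,0],[2,98]),"y",np.percentile(L[m,1],[2,98]),m.sum())
E
```

```text
pointer [[46.18931402 17.24847639]
 [46.7481374  23.24534395]
 [47.67941867 33.24602856]
 [48.11506254 41.87668575]]
marker z [0.0011 0.017  0.0248]
marker [309.10983324 190.54111558] [[121.209814    57.38162167]] edge [[120.97792039  47.64510946]
 [122.38912571  66.11283219]]
dark 12 [[47.07838504 24.16311612]]
neck top x [31.46670606 78.94072731] y [-13.61921768  12.74852915] 166
```

```bash
python3 - <<'E'
from h import *
u=np.array([np.cos(YAW),np.sin(YAW)]); v=np.array([-u[1],u[0]])
g=np.array([.634,.0358])+.0535*u-.0002*v
ctrl.movep([*g,.16],best([*g,.16],YAW+np.pi/2)); st("above")
ctrl.movel([*g,.036],max_speed=.12); st("down")
ctrl.close_gripper(90); ctrl.pause(.2); st("grip")
s0=np.array(get_state()["tcp_pos"]); np.save("s0.npy",s0)
t=s0.copy(); 
for a in (.04,.065):
    t[:2]=s0[:2]+a*u; t[2]=.036; ctrl.movel(t.tolist(),max_speed=.04); ctrl.pause(.2)
    print("moved",(np.array(get_state()["tcp_pos"])[:2]-s0[:2])@np.c_[u,v]*1000); st()
im,d=vision.grab_frame("top"); np.savez("pics/top3.npz",im=im,d=d)
cv2.imwrite("pics/t3.png",cv2.resize(im[140:240,250:350],None,fx=6,fy=6,interpolation=cv2.INTER_CUBIC))
E
```

```text
above t 13.25 tcp [0.5835 0.0161 0.1599] F [-1.2 -0.5  0.1] w 0.0856 gf 0.0
down t 14.43 tcp [0.584  0.0182 0.0367] F [-0.4  0.   0. ] w 0.0854 gf 0.0
grip t 15.21 tcp [0.5835 0.0185 0.0365] F [-2.5  1.   6.1] w 0.0268 gf 89.2
moved [36.1451981  -0.03969468]
 t 16.56 tcp [0.5494 0.0065 0.0366] F [ 8.8  3.6 -3. ] w 0.0264 gf 88.8
moved [ 6.00581302e+01 -5.25460608e-02]
 t 17.53 tcp [ 0.5268 -0.0014  0.0365] F [11.7  3.9 -6.5] w 0.0266 gf 88.8
```

View pics/t3.png

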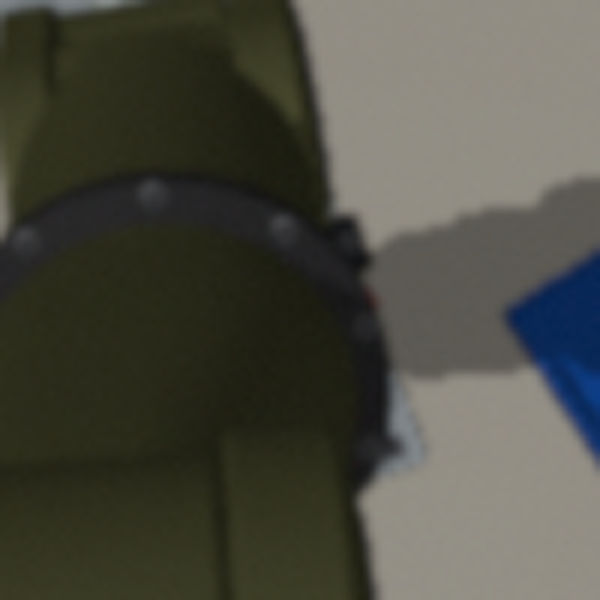

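The arm now hides the pointer and marker from above (only a sliver of red at crop (372,300)). I'll draw on to about 71 mm and check in the side view that the yoke moved with the gripper, by template matching the lug and pulley on rectified planes.

```bash
cat > m.py <<'E'
from h import *
u=np.array([np.cos(YAW),np.sin(YAW)]); v=np.array([-u[1],u[0]]); o=np.array([.634,.0358])
def rectify(im,z,x0=0,x1=260,y0=-90,y1=60,s=2):
    xs,ys=np.meshgrid(np.arange(x0,x1,1/s),np.arange(y0,y1,1/s)); xy=o+(xs.ravel()[:,None]*u+ys.ravel()[:,None]*v)/1000
    p=w2px("side",np.c_[xy,np.full(len(xy),z)]).astype(np.float32).reshape(*xs.shape,2)
    return cv2.cvtColor(cv2.remap(im,p[...,0].copy(),p[...,1].copy(),cv2.INTER_CUBIC),cv2.COLOR_BGR2GRAY)
def shift(im0,im1):
    for nm,z,(xa,xb,ya,yb) in(("lug",.028,(28,72,-70,-30)),("pulley",.061,(88,145,-38,25)),("pulley side",.04,(100,145,-45,0))):
        a=rectify(im0,z);b=rectify(im1,z); c=lambda x,y:(int(2*x),int(2*(y+90)))
        (i0,j0),(i1,j1)=c(xa,ya),c(xb,yb); T=a[j0:j1,i0:i1]
        r=cv2.matchTemplate(b,T,cv2.TM_CCOEFF_NORMED); _,sc,_,(mx,my)=cv2.minMaxLoc(r); print(nm,"dx",(mx-i0)/2,"dy",(my-j0)/2,"score",round(sc,2))
E
python3 - <<'E'
from m import *
s0=np.load("s0.npy"); t=s0.copy(); t[:2]+=.0762*u; t[2]=.036
ctrl.movel(t.tolist(),max_speed=.03); ctrl.pause(.3)
print("moved",(np.array(get_state()["tcp_pos"])[:2]-s0[:2])@np.c_[u,v]*1000); st()
im0=np.zeros((400,640,3),np.uint8); im0[100:260,250:450]=cv2.resize(cv2.imread("pics/s2.png"),(200,160),interpolation=cv2.INTER_AREA)
im,d=vision.grab_frame("side"); np.savez("pics/side4.npz",im=im,d=d,im0=im0)
shift(im0,im)
cv2.imwrite("pics/s4.png",np.hstack([cv2.resize(x[180:260,270:370],None,fx=4,fy=4,interpolation=cv2.INTER_CUBIC) for x in(im0,im)]))
E
```

```text
moved [ 7.07262514e+01 -3.50451525e-02]
 t 18.41 tcp [ 0.5168 -0.005   0.0365] F [12.9  5.4 -7. ] w 0.0265 gf 88.9
lug dx 69.5 dy -0.5 score 0.86
pulley dx 70.0 dy 0.5 score 0.97
pulley side dx 69.5 dy 0.0 score 0.94
```

View pics/s4.png

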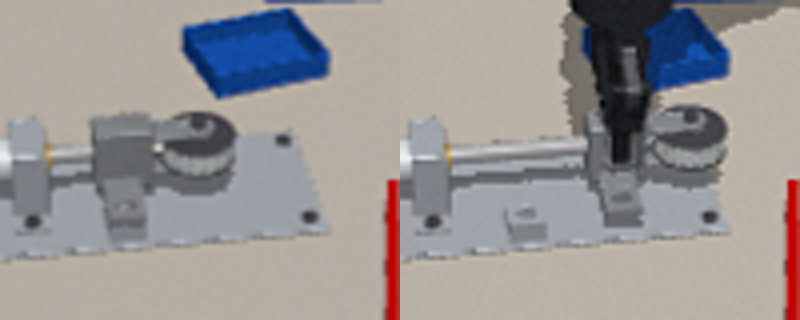

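The side view shows the yoke drawn out with the gripper (lug at crop (620,195), pulley at (692,140)). The matching gives 69.5–70 mm against 70.7 mm at the tool, so it isn't slipping. My marker estimates are 72.6–75.4 mm, most of them near 73.7 mm. I'll make a final nudge to about 73.5 mm, check the pin and the loose parts, and hand in.

```bash
python3 - <<'E'
from m import *
s0=np.load("s0.npy"); t=s0.copy(); t[:2]+=.0793*u; t[2]=.036
ctrl.movel(t.tolist(),max_speed=.02); ctrl.pause(.8)
mv=(np.array(get_state()["tcp_pos"])[:2]-s0[:2])@u*1000; print("moved",mv); st()
im,d=vision.grab_frame("side"); shift(np.load("pics/side4.npz")["im0"],im)
for n in("socket","hexkey","bracket"):
    r=models.recognise("side",n); print(n,r[0]["point"] if r else None)
hsv=cv2.cvtColor(im,cv2.COLOR_BGR2HSV); red=((hsv[...,0]<8)|(hsv[...,0]>172))&(hsv[...,1]>150)
ys,xs=np.nonzero(red[140:185,325:385]); print("red in tray",len(xs),xs.mean()+325 if len(xs) else None,ys.mean()+140 if len(xs) else None)
imt,dt=vision.grab_frame("top"); f=np.load("pics/top1.npz")["im"]
for n,i in(("before",f),("now",imt)):
    i=i.astype(int); w=(i[...,2]-i[...,:2].max(2)>40); ys,xs=np.nonzero(w[182:200,300:320]); print(n,"marker red px",len(xs),(xs.max()+300,ys.min()+182,ys.max()+182) if len(xs) else None)
E
```

```text
moved 73.68960261387348
 t 19.57 tcp [ 0.514  -0.006   0.0366] F [13.2  6.6 -8.2] w 0.0264 gf 89.0
lug dx 73.0 dy -1.5 score 0.87
pulley dx 73.0 dy 0.0 score 0.97
pulley side dx 72.5 dy 0.0 score 0.94
socket [295.9, 331.1]
hexkey [366.6, 262.7]
bracket [233.2, 311.1]
red in tray 48 353.3125 161.91666666666666
before marker red px 28 (np.int64(312), np.int64(188), np.int64(193))
now marker red px 0 None
```

```bash
python3 -c "
from h import *
st(); print(ticket.close_job())"
```

```text
t 19.82 tcp [ 0.5139 -0.006   0.0365] F [13.5  4.7 -7.6] w 0.0268 gf 89.0
the job is handed in; nothing more can be done
None
```

The locking pin is in the large blue tray, and the gripper is holding the yoke drawn out about 73.5 mm, where I measured the marker at roughly 73.7 mm; the arm hid pointer and marker at the end, so I could not see them line up, and the job is handed in with no verdict shown.

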